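Snap the fitting dust cap onto the nozzle in use and keep it pressed

TASK

The balloon filling stand is being closed up: see whether the wide or the narrow nozzle stands in the working seat, the one next to the round gauge, pick up the dust cap that fits it and press the cap straight down over that nozzle, past the click, until its rim sits flush on the flange. Do not let go then: the job finishes while the robot still holds the cap and keeps pressing it down firmly (some 10 N). Leave the other cap, the balloon weight, the sticker roll and the stapler where they are.

Things in the scene. Friction and masses are not known exactly. Their poses are not given: they have to be found in the camera images.
- working_seat (a point): centre of the working seat on the filling stand, in its top face 30 mm above the worktop, under the nozzle that stands there. The stand is a fixed grey slab 90 x 200 x 30 mm; its y axis runs along the slab towards the flat round gauge (40 mm across, 12 mm high) 52 mm away. The other nozzle stands in the parking seat, 85 mm away at -y
- nozzle_wide_seat (a point): the wide nozzle, upright steel: this point is the centre of the top face of its flange (diameter 48 mm, 60 mm above the worktop), where the cap's rim comes to rest; z up. A stud of 26 mm diameter stands 28 mm high on it, its top 10 mm tapering to 16 mm
- nozzle_narrow_seat (a point): the narrow nozzle, upright steel: this point is the centre of the top face of its flange (diameter 38 mm, 60 mm above the worktop), where the cap's rim comes to rest; z up. A stud of 16 mm diameter stands 28 mm high on it, its top 10 mm tapering to 6 mm
- cap_wide_center (a point): centre (half-way up) of the wide dust cap, a grey ribbed plastic cup standing mouth down on the worktop: outside diameter 42 mm (1 mm more over the ribs), 40 mm high, closed flat top, z its axis, up; about 40 g. Fits the wide nozzle only. Grip it across its outside, at any yaw. When snapped home this point is 20 mm above the flange
- cap_narrow_center (a point): centre (half-way up) of the narrow dust cap, a grey ribbed plastic cup standing mouth down on the worktop: outside diameter 32 mm (1 mm more over the ribs), 40 mm high, closed flat top, z its axis, up; about 40 g. Fits the narrow nozzle only. Grip it across its outside, at any yaw. When snapped home this point is 20 mm above the flange
- cap_wide: the wide dust cap itself; origin at the centre of its mouth rim (underside). In the mouth a lip 3 mm high with a 29 mm opening; behind it a bore of 36 mm, up to 35 mm above the rim
- cap_narrow: the narrow dust cap itself; origin at the centre of its mouth rim (underside). In the mouth a lip 3 mm high with a 19 mm opening; behind it a bore of 26 mm, up to 35 mm above the rim
- nozzle_wide: the wide nozzle itself, fixed; origin at the centre of its foot, 30 mm below the flange's top. 4 spring balls stick out 3.5 mm from the stud. The cap slides freely down till its rim is 11 mm above the flange; then it takes a push of about 7 to 10 N, then the force drops, 4 mm above the flange the cap snaps down, and its rim stops hard, flush on the flange
- nozzle_narrow: the narrow nozzle itself, fixed; origin at the centre of its foot, 30 mm below the flange's top. 4 spring balls stick out 3.5 mm from the stud. The cap slides freely down till its rim is 11 mm above the flange; then it takes a push of about 7 to 10 N, then the force drops, 4 mm above the flange the cap snaps down, and its rim stops hard, flush on the flange
- weight: bystander: loose foil-wrapped balloon weight, 45 mm across and 46 mm high, origin at the centre of its underside
- sticker_roll: bystander: loose white sticker roll lying flat, 66 mm across and 30 mm high, origin at the centre of its underside
- stapler: bystander: loose stapler, 34 x 135 x 46 mm, origin at the centre of its underside, long along its y
There are look-alikes about, which are no part of the job. Leave any green look-alike of the cap_wide alone.

How it is judged:
By the outcome, as a careful person would: the job done as asked, in the order asked, and still so for the second after the job is handed in, while the arm keeps its last pose, push and grip.
It also fails if it takes over 48 s, if anything falls off the work surface, if the arm or the gripper's body presses on something with over 40 N, if the wrist force passes 120 N, or if a joint passes its speed limit or range.

ROBOT

A 6-joint arm with a two-finger parallel gripper is mounted at the origin on a cart in front of the work surface, level with it; the furniture and walls round the work are solid. World frame = base frame: x ahead of the robot, y to its left, z up, the work surface at z = 0. Lengths are in m, angles in degrees, forces in N, time in s.
With the tool pointing down it reaches from about 0.4 to 0.925 m from the base axis. Payload 3.4 kg.
Tool frame: the origin (TCP) lies on the mounting face of the last link; the fingertips stand manip.tip_reach ahead of it and the grasp point (between the pads) lies 155 mm ahead of it (manip.tip_reach is the distance from the TCP to the fingertips, in m); z points along the fingers, y is the line along which they close (so a half turn about z gives the same grasp; the last joint's range is limited). The gripper opens to 85 mm and grips with 20 to 120 N. Pads are 22 mm wide; open, the fingers measure 114 mm over their backs; the gripper's body (76 mm by 85 mm) begins 54 mm behind the grasp point. The pads swing forward as they close: fully open they stand 13 mm farther back than shut.
Start: joints at [70.617, 17.578, 86.31, -0, 76.112, -4.211], TCP at [0.151, 0.555, 0.405] pointing down, gripper open.
Joint ranges: [-179.03, 179.03], [-60, 130.46], [8.19, 133.38], [-81.62, 261.62], [5.75, 156.47], [-153.77, 153.77]. Speed limits (degrees/s): [147.25, 147.25, 180, 180, 180, 180].

INTERFACE

Orientations are given as a 3x3 rotation matrix whose columns are the frame's x, y, z axes.
In Python, from rig import manip gives the robot as it stands. The module is installed in compiled form; this text tells all that it offers.
- The arm moves only by the tool servo_tool, never from a script. Its argument "targets" is a list of rows, each a list of 7 numbers: the shift along the tool's x, y, z in mm, then the turn, a rotation vector about the tool's x, y, z in degrees, then the closure in counts, from 0 (fully open) to 255 (shut). A call has 1 to 8 rows; each row shifts and turns the commanded pose from where the row before left it, along the tool's axes as they then stand; what a row does not reach is not made up. A row lasts 1/12 s, in which the tool goes at most 41.7 mm and 7.16 degrees, less where a joint would pass 70% of its speed; a pose out of reach is approached as far as the arm can. A call is refused whole if a number of a shift passes 41.7 or a number of a turn 7.16, either way. A call with a gripper value outside its range is refused whole. The fingers move at their own pace and stop on an object; "newtons" is the grip in N (left out, the last holds). Time passes only in rows, so rows that do not move let the fingers close. It gives the time, the measured TCP pose, the force, the opening and the grip force at its end, in the units of the state.
- manip.observe(): the state, without advancing time (a new reading comes with each control period).
- manip.grab_frame(name): name is "scene" or "top" or "wrist"; returns a dict with "image" (400x640x3 uint8, blue, green, red), "camera_matrix" (3x3 intrinsics, pixels), "extrinsics" (4x4, takes a point from camera to world coordinates). Camera axes: x right, y up, looking along -z (the intrinsics and any distortion apply to the point x, -y, -z); pixel columns grow to the right and rows downward; lengths in m; the calibration is good to about 2 mm. The wrist camera is an equidistant fisheye: a pixel r from the principal point sees the ray r / f radians off the axis. A picture is of the moment at which its call begins. There is no depth.
- manip.sign_off(): hands the job in; it is judged then, once.
The state is a dict: "time_s": time; "qpos": joint angles; "dq": joint speeds; "joint_torque": joint torques, N m; "ee_pos": TCP position; "eef_rot": TCP orientation; "wrist_force": force on the tool from outside, world axes, zero at the start; "torque": the same for the moment, N m; "grip_width": finger opening in m; "grasp_force": force on a finger pad.
Only numpy, scipy, OpenCV 4.12 (cv2) and the standard library are available. Lean on these libraries where they do the work, as an engineer would, in place of code of your own. Each camera call takes 0.05 s, during which the arm holds its last target. There are 200 camera calls.

## Working session

There is one attempt and no reset: what is moved stays moved. The work goes in short steps, Python scripts to look and compute and a tool call to move; the robot and the scene stay as the last step left them, time stands still between calls to the robot, and variables do not carry over. Pictures are saved under pics/ and viewed, at most 10 in all, crops included, and the job is handed in when it is done.

Besides the shell and the picture viewer there is one more tool, called after ">>>" as name(argument=value, ...) on one line, values as JSON. servo_tool: Moves the arm, as the interface text tells. Its arguments: {"type":"object","properties":{"targets":{"type":"array","items":{"type":"array","items":{"type":"number"}}},"newtons":{"type":"number"}},"required":["targets"]}

```bash
mkdir -p pics; cat > h.py <<'E'
import numpy as np, cv2
from rig import manip
def grab(n):
    f=manip.grab_frame(n); np.savez(f'{n}.npz',**{k:f[k] for k in('image','camera_matrix','extrinsics')}); return f
def load(n): return dict(np.load(f'{n}.npz'))
def ray(f,u,v,fish=False):
    K=f['camera_matrix'];x=(u-K[0,2])/K[0,0];y=(v-K[1,2])/K[1,1]
    if fish:
        r=np.hypot(x,y); s=np.sin(r)/r if r>1e-9 else 1; d=np.array([x*s,-y*s,-np.cos(r)])
    else: d=np.array([x,-y,-1.])
    E=f['extrinsics']; return E[:3,3],E[:3,:3]@d
def onplane(f,u,v,z,fish=False):
    o,d=ray(f,u,v,fish); return o+d*(z-o[2])/d[2]
E
python3 - <<'E'
from h import *
a=grab('scene');b=grab('top')
cv2.imwrite('pics/a.png',a['image']);cv2.imwrite('pics/b.png',b['image'])
print(a['extrinsics'].round(3),b['extrinsics'].round(3),b['camera_matrix'],manip.tip_reach,manip.observe())
E
```

```text
[[ 0.897  0.264 -0.354  0.262]
 [-0.441  0.566 -0.696 -0.605]
 [ 0.016  0.781  0.624  0.591]
 [ 0.     0.     0.     1.   ]] [[-0.008  0.981 -0.196  0.401]
 [-1.    -0.005  0.014 -0.013]
 [ 0.013  0.196  0.981  0.894]
 [ 0.     0.     0.     1.   ]] [[406.60810474   0.         316.35732346]
 [  0.         406.60810474 194.4740363 ]
 [  0.           0.           1.        ]] 0.1734 {'time_s': 0.1, 'qpos': array([ 7.06158910e+01,  1.76186606e+01,  8.63744870e+01, -2.45813547e-03,
        7.61127269e+01, -4.21183386e+00]), 'dq': array([-0.00394321, -0.08107547, -0.0967859 ,  0.01436428,  0.0414293 ,
        0.02776818]), 'joint_torque': array([-2.80486529e-04, -4.58526206e+01, -2.52608979e+01, -2.10666913e-04,
        5.53772261e-03, -2.71157586e-05]), 'ee_pos': array([0.15042789, 0.55466368, 0.40387864]), 'eef_rot': array([[-9.65145930e-01,  2.61711682e-01, -5.74015478e-04],
       [ 2.61712294e-01,  9.65144335e-01, -1.75693468e-03],
       [ 9.41974562e-05, -1.84592527e-03, -9.99998292e-01]]), 'wrist_force': array([-0.05144361, -0.0631163 ,  0.03160559]), 'torque': array([0.01867311, 0.02094921, 0.02938536]), 'grasp_force': 0.0, 'grip_width': 0.08519198805105098}
```

View pics/a.png

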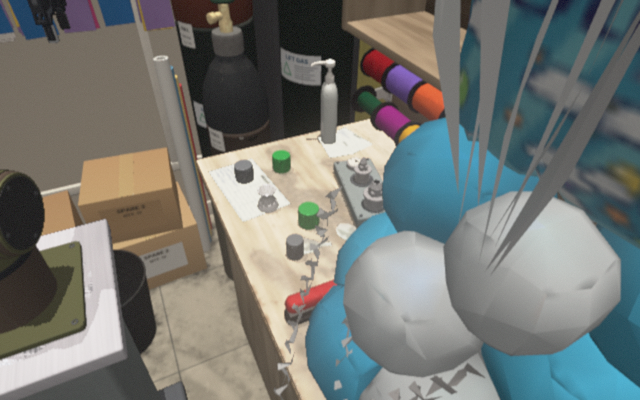

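View pics/b.png

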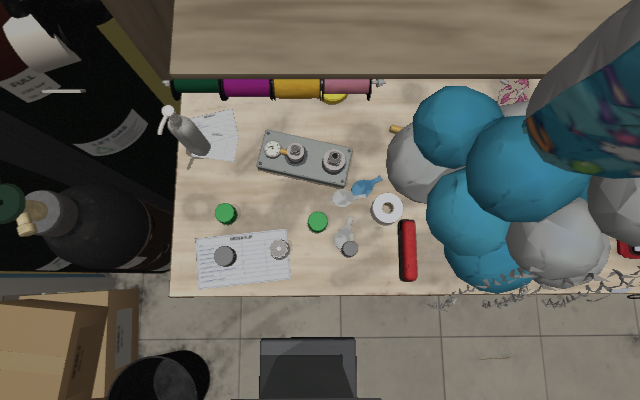

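The top view shows the stand at (305,158), the gauge at (273,148), the working nozzle at (295,153) and the parked nozzle at (333,160). Four things could be taken for the cap: grey at (225,256), which looks larger; grey at (349,249), which looks smaller; green at (225,213); and green at (317,222). The green ones are excluded. Next I'll compare sizes in a close crop.

```bash
python3 - <<'E'
from h import *
b=load('top');im=b['image']
c1=cv2.resize(im[120:195,250:360],None,fx=5,fy=5,interpolation=2)
c2=cv2.resize(im[225:280,200:370],(550,178),interpolation=2)
cv2.imwrite('pics/c.png',np.vstack([c1,c2]))
for n,(u,v,z) in dict(gauge=(273,148,.042),work=(295,153,.088),park=(333,160,.088),capA=(225,256,.04),capB=(349,249,.04),weight=(280,248,.046)).items(): print(n,onplane(b,u,v,z).round(3))
E
```

```text
gauge [0.675 0.068 0.042]
work [0.649 0.019 0.088]
park [ 0.634 -0.059  0.088]
capA [0.442 0.165 0.04 ]
capB [ 0.455 -0.093  0.04 ]
weight [0.457 0.051 0.046]
```

View pics/c.png

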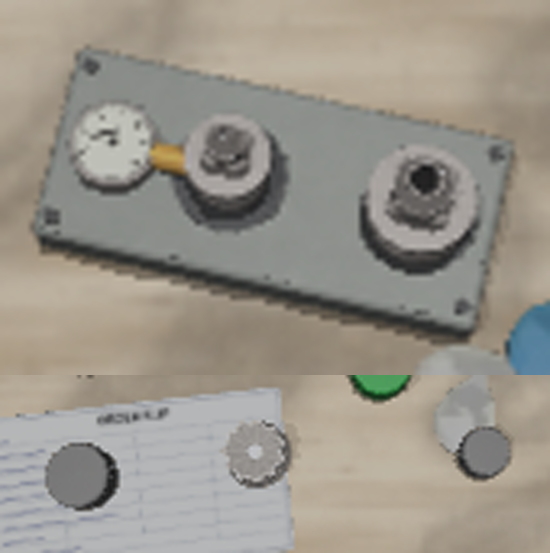

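The working seat holds the narrow nozzle: its flange is about 18 px across, against 23 px for the parked one. So I want the smaller grey cap at (349,249). First I'll square the tool and travel there.

>>> servo_tool(targets=[[0,0,0,0,0,-5.07,0],[0,0,0,0,0,-5.07,0],[0,0,0,0,0,-5.07,0],[-20,-30.5,0,0,0,0,0],[-20,-30.5,0,0,0,0,0],[-20,-30.5,0,0,0,0,0],[-20,-30.5,0,0,0,0,0],[-20,-30.5,0,0,0,0,0]])

```text
time_s: 0.77
ee_pos: [0.2509, 0.401, 0.4043]
eef_rot: [[-1.0, -0.002, -0.0], [-0.002, 1.0, -0.001], [0.0, -0.001, -1.0]]
wrist_force: [0.7, 0.2, -0.1]
grip_width: 0.0853
grasp_force: 0.0
```

>>> servo_tool(targets=[[-20,-30.5,0,0,0,0,0],[-20,-30.5,0,0,0,0,0],[-20,-30.5,0,0,0,0,0],[-20,-30.5,0,0,0,0,0],[-11.4,-33.9,0,0,0,0,0],[-11.4,-33.9,0,0,0,0,0],[-11.4,-33.9,0,0,0,0,0],[-11.4,-33.9,0,0,0,0,0]])

```text
time_s: 1.43
ee_pos: [0.3763, 0.1433, 0.4045]
eef_rot: [[-1.0, -0.001, -0.0], [-0.001, 1.0, -0.0], [0.0, -0.0, -1.0]]
wrist_force: [0.6, -0.2, -0.8]
grip_width: 0.0855
grasp_force: 0.0
```

>>> servo_tool(targets=[[-11.4,-33.9,0,0,0,0,0],[-11.4,-33.9,0,0,0,0,0],[-11.4,-33.9,0,0,0,0,0],[0,0,0,0,0,0,0],[0,0,0,0,0,0,0]])

```text
time_s: 1.85
ee_pos: [0.411, 0.0416, 0.4044]
eef_rot: [[-1.0, 0.004, -0.001], [0.004, 1.0, 0.0], [0.001, 0.0, -1.0]]
wrist_force: [0.1, -0.4, 0.4]
grip_width: 0.0858
grasp_force: 0.0
```

```bash
python3 - <<'E'
from h import *
w=grab('wrist');cv2.imwrite('pics/d.png',w['image'])
o=manip.observe();print(o['ee_pos'],o['qpos'],w['camera_matrix'],w['extrinsics'].round(3))
E
```

```text
[0.41052942 0.04273194 0.4043504 ] [ 5.77538131e-02  4.40651977e+00  1.03917628e+02  3.60243577e-02
  7.17464579e+01 -8.98343043e+01] [[309.70691629   0.         320.8562546 ]
 [  0.         309.70691629 194.14445156]
 [  0.           0.           1.        ]] [[ 0.003 -0.949 -0.317  0.329]
 [ 1.     0.003  0.     0.041]
 [ 0.001 -0.317  0.949  0.374]
 [ 0.     0.     0.     1.   ]]
```

View pics/d.png

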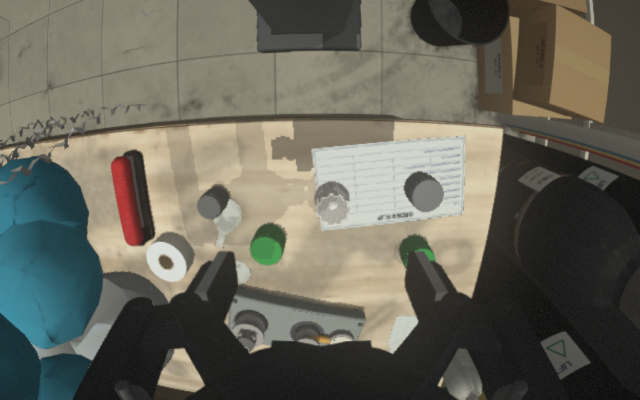

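The wrist view shows the narrow cap at (212,203), the stapler at (130,200), the roll at (169,257), the green caps at (267,243) and (417,250), and balloons at the left edge. Now I'll locate the cap and nozzle more precisely and check the balloon clearance.

```bash
cat >> h.py <<'E'
def tri(*rays):
    A=np.zeros((3,3));b=np.zeros(3)
    for o,d in rays:
        d=d/np.linalg.norm(d);P=np.eye(3)-np.outer(d,d);A+=P;b+=P@o
    x=np.linalg.solve(A,b); return x,[np.linalg.norm(np.cross(x-o,d/np.linalg.norm(d))) for o,d in rays]
E
python3 - <<'E'
from h import *
b=load('top');w=load('wrist')
print('teal edge',tri(ray(b,428,205),ray(w,103,245,1)), 'capB',tri(ray(b,349,249),ray(w,209,206,1)))
def circ(im,u,v,r,name):
    c=im[v-r:v+r,u-r:u+r]; big=cv2.resize(c,None,fx=8,fy=8,interpolation=cv2.INTER_CUBIC); return big
# smooth low-saturation mid-gray top faces
for nm,f,(u,v) in (('top',b,(349,249)),('wr',w,(212,203))):
    p=f['image'][v-2:v+3,u-2:u+3].reshape(-1,3).mean(0);print(nm,p)
x=np.hstack([cv2.resize(b['image'][229:269,329:369],(400,400),interpolation=2),cv2.resize(w['image'][183:223,192:232],(400,400),interpolation=2)])
cv2.imwrite('pics/e.png',x)
E
```

```text
teal edge (array([ 0.53173639, -0.27172731,  0.04292064]), [np.float64(0.017185762746583164), np.float64(0.017185762746583174)]) capB (array([ 0.45419517, -0.09286321,  0.04257049]), [np.float64(0.0006404171720734538), np.float64(0.000640417172073414)])
top [123.16 122.84 123.96]
wr [105.6  110.56 110.16]
```

View pics/e.png

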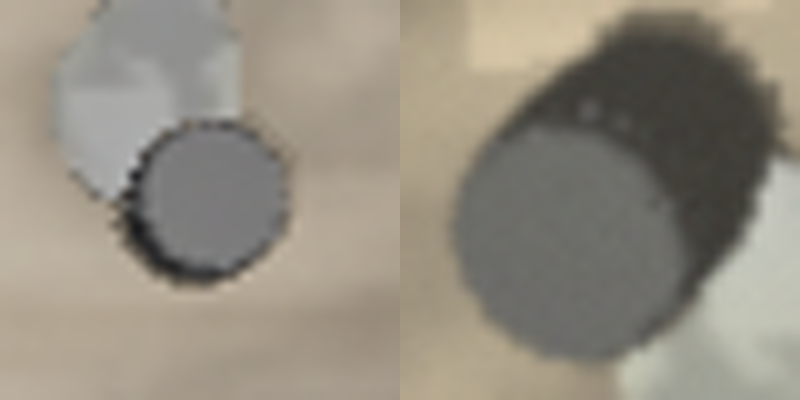

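>>> servo_tool(targets=[[-9.1,-27.3,24.8,0,0,0,60],[-9.1,-27.3,24.8,0,0,0,60],[-9.1,-27.3,24.8,0,0,0,60],[-9.1,-27.3,24.8,0,0,0,60],[-9.1,-27.3,24.8,0,0,0,60],[0,0,0,0,0,0,60],[0,0,0,0,0,0,60],[0,0,0,0,0,0,60]])

```text
time_s: 2.57
ee_pos: [0.456, -0.0917, 0.2806]
eef_rot: [[-1.0, -0.002, -0.001], [-0.002, 1.0, 0.001], [0.001, 0.001, -1.0]]
wrist_force: [-0.5, 0.4, -0.2]
grip_width: 0.0655
grasp_force: 0.0
```

```bash
python3 - <<'E'
from h import *
b=load('top');print(onplane(b,349.7,248,.04),onplane(load('wrist'),208.9,206.8,.04,1))
w=grab('wrist');im=w['image']
o=manip.observe();print(o['ee_pos'])
K=w['camera_matrix'];E=w['extrinsics']
hsv=cv2.cvtColor(im,cv2.COLOR_BGR2HSV)
m=((hsv[...,1]<35)&(hsv[...,2]>85)&(hsv[...,2]<140)).astype(np.uint8)
m=cv2.morphologyEx(m,cv2.MORPH_OPEN,np.ones((5,5)))
n,l,s,c=cv2.connectedComponentsWithStats(m)
for i in range(1,n):
    if s[i,4]>300: print(s[i],c[i].round(1),onplane(w,*c[i],.04,1).round(4))
cv2.imwrite('pics/f.png',im)
E
```

```text
[ 0.45687053 -0.09415731  0.04      ] [ 0.4557534  -0.09463107  0.04      ]
[ 0.45606986 -0.09157728  0.2811411 ]
[ 459  174   42   44 1182] [477.1 193.6] [0.4428 0.0299 0.04  ]
[576 174  25  39 730] [587.7 193.2] [0.4421 0.166  0.04  ]
[426 347  31  25 518] [441.7 357.6] [0.6258 0.0358 0.04  ]
[167 376  28  24 423] [179.6 389.6] [ 0.6979 -0.2661  0.04  ]
```

View pics/f.png

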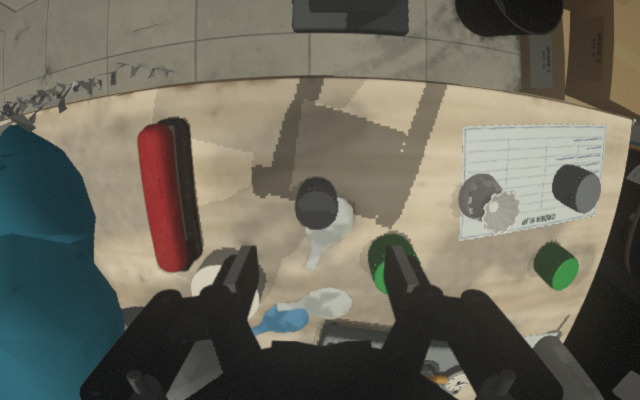

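The cap is centred at (316,210) between the fingers, with nothing in the way. I'll descend and grip.

>>> servo_tool(targets=[[0,-1.1,33,0,0,0,60],[0,-1.1,33,0,0,0,60],[0,-1.1,20,0,0,0,60],[0,0,14,0,0,0,60],[0,0,0,0,0,0,60],[0,0,0,0,0,0,60]])

```text
time_s: 3.12
ee_pos: [0.4562, -0.0952, 0.1813]
eef_rot: [[-1.0, -0.003, -0.0], [-0.003, 1.0, 0.0], [0.0, 0.0, -1.0]]
wrist_force: [0.2, -0.6, -0.4]
grip_width: 0.0653
grasp_force: 0.0
```

>>> servo_tool(targets=[[0,0,0,0,0,0,255],[0,0,0,0,0,0,255],[0,0,0,0,0,0,255],[0,0,0,0,0,0,255],[0,0,0,0,0,0,255],[0,0,0,0,0,0,255],[0,0,0,0,0,0,255],[0,0,0,0,0,0,255]], newtons=50)

```text
time_s: 3.78
ee_pos: [0.4568, -0.0964, 0.1824]
eef_rot: [[-1.0, -0.0, 0.003], [-0.0, 1.0, -0.0], [-0.003, -0.0, -1.0]]
wrist_force: [-1.0, 2.1, 8.6]
grip_width: 0.0311
grasp_force: 48.8
```

```bash
python3 - <<'E'
from h import *
o=manip.observe();print(o['ee_pos'],o['grip_width'],o['grasp_force'],o['wrist_force'])
# nozzle from top view: crop for circle fit of flange top
b=load('top');im=b['image'];c=cv2.resize(im[130:175,265:350],None,fx=9,fy=9,interpolation=2)
cv2.imwrite('pics/g.png',c)
E
```

```text
[ 0.45684763 -0.09636004  0.18242296] 0.03106850977965682 48.82699057459831 [-0.95629704  2.11778499  8.63066619]
```

View pics/g.png

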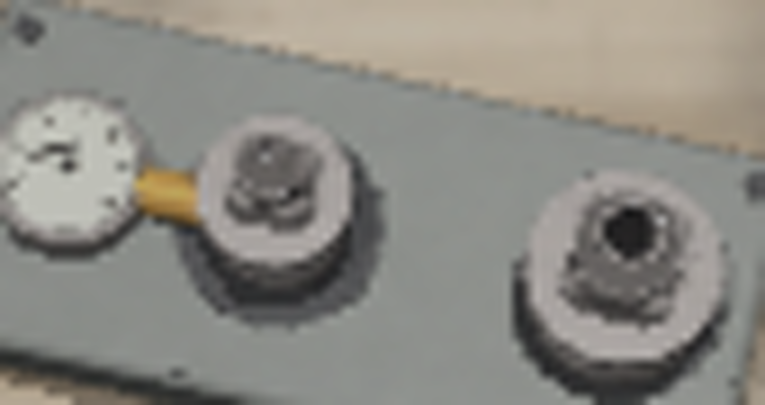

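Held: opening 31 mm, grip 49 N. In the crop the narrow nozzle's flange is centred at about (295.1,150.6) in the top view. I'll lift, and use the wrist view for a second fix on the way.

>>> servo_tool(targets=[[0,0,-20,0,0,0,255],[0,0,-40,0,0,0,255],[0,0,-40,0,0,0,255],[0,0,-20,0,0,0,255],[0,0,0,0,0,0,255],[0,0,0,0,0,0,255]])

```text
time_s: 4.28
ee_pos: [0.4566, -0.0966, 0.3028]
eef_rot: [[-1.0, -0.001, 0.005], [-0.001, 1.0, -0.002], [-0.005, -0.002, -1.0]]
wrist_force: [-1.2, 0.2, -1.3]
grip_width: 0.0311
grasp_force: 49.7
```

```bash
python3 - <<'E'
from h import *
o=manip.observe();print(o['ee_pos'],o['grip_width'],o['grasp_force'],o['wrist_force'])
b=load('top')
W=onplane(b,295.05,150.6,.06);P=onplane(b,333.8,159.3,.06);print('work',W,'park',P,np.linalg.norm(W-P))
G=onplane(b,265+68/9-.5,130+165/9-.5,.042);print('gauge',G,np.linalg.norm((W-G)[:2]))
c=onplane(b,265+267/9-.5,130+150/9-.5,.088);print('stud top',c)
E
```

```text
[ 0.45659558 -0.09655898  0.30279371] 0.031062053149256443 49.70476247370243 [-1.15756082  0.19499584 -1.32816077]
work [0.66298452 0.01966858 0.06      ] park [ 0.64338104 -0.06282234  0.06      ] 0.08478825704441419
gauge [0.6751198  0.07056322 0.042     ] 0.05232140341286497
stud top [0.66374666 0.02040983 0.088     ]
```

>>> servo_tool(targets=[[-29.4,16.6,0,0,0,0,255],[-29.4,16.6,0,0,0,0,255],[-29.4,16.6,0,0,0,0,255],[-29.4,16.6,0,0,0,0,255],[-29.4,16.6,0,0,0,0,255],[-29.4,16.6,0,0,0,0,255],[-29.4,16.6,0,0,0,0,255],[0,0,0,0,0,0,255]])

```text
time_s: 4.95
ee_pos: [0.6653, 0.0224, 0.298]
eef_rot: [[-1.0, -0.002, 0.001], [-0.002, 1.0, 0.001], [-0.001, 0.001, -1.0]]
wrist_force: [1.9, 0.5, -0.5]
grip_width: 0.031
grasp_force: 49.8
```

>>> servo_tool(targets=[[0,0,0,0,0,0,255],[0,0,0,0,0,0,255],[0,0,0,0,0,0,255]])

```text
time_s: 5.2
ee_pos: [0.6607, 0.0194, 0.2994]
eef_rot: [[-1.0, -0.0, -0.003], [-0.0, 1.0, -0.0], [0.003, -0.0, -1.0]]
wrist_force: [0.0, 0.1, 0.2]
grip_width: 0.0313
grasp_force: 49.8
```

```bash
python3 - <<'E'
from h import *
o=manip.observe();print(o['ee_pos'],o['eef_rot'].round(3).tolist(),o['wrist_force'])
w=grab('wrist')
c=w['image'][200:360,240:400];cv2.imwrite('pics/i.png',cv2.resize(c,(600,600),interpolation=2))
E
```

```text
[0.66070352 0.01944687 0.29944379] [[-1.0, -0.0, -0.003], [-0.0, 1.0, -0.0], [0.003, -0.0, -1.0]] [0.04472416 0.10548552 0.22109992]
```

View pics/i.png

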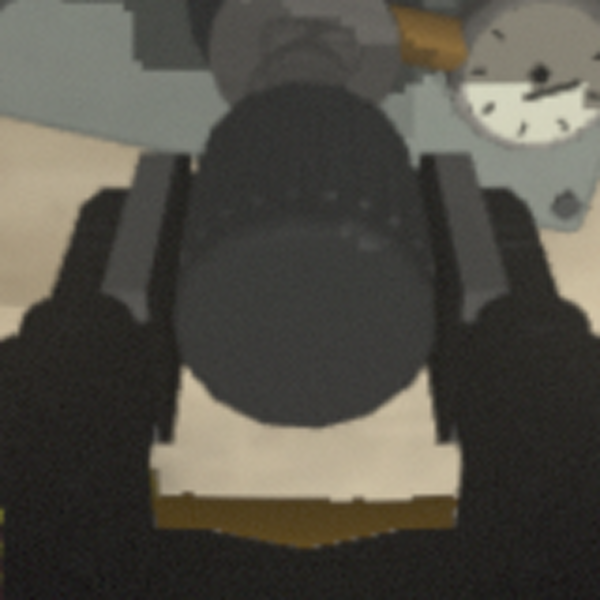

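The held cap's top disc is at crop (305,325), and the nozzle flange spans crop x 208 to 400, so they line up in y. I'll compute both positions.

```bash
python3 - <<'E'
from h import *
w=load('wrist');q=lambda u,v:(240+u/3.75-.5,200+v/3.75-.5)
print('cap top',onplane(w,*q(305,325),.157,1),'disc near/far',onplane(w,*q(305,427),.157,1),onplane(w,*q(305,222),.157,1))
print('rim near',onplane(w,*q(308,82),.117,1))
for v in(20,45,60): print(v,onplane(w,*q(208,v),.06,1),onplane(w,*q(400,v),.06,1))
im=w['image'];cv2.imwrite('pics/j.png',cv2.resize(im[150:260,260:400],(763,600),interpolation=2))
E
```

```text
cap top [0.65782389 0.01823545 0.157     ] disc near/far [0.67366897 0.01825321 0.157     ] [0.64371141 0.01821958 0.157     ]
rim near [0.64395464 0.01867556 0.117     ]
20 [ 6.55630394e-01 -3.73623187e-04  6.00000000e-02] [0.65559715 0.03658997 0.06      ]
45 [ 6.60805124e-01 -5.16200838e-04  6.00000000e-02] [0.66077177 0.03674123 0.06      ]
60 [ 6.63952154e-01 -6.05727448e-04  6.00000000e-02] [0.66391873 0.03683597 0.06      ]
```

View pics/j.png

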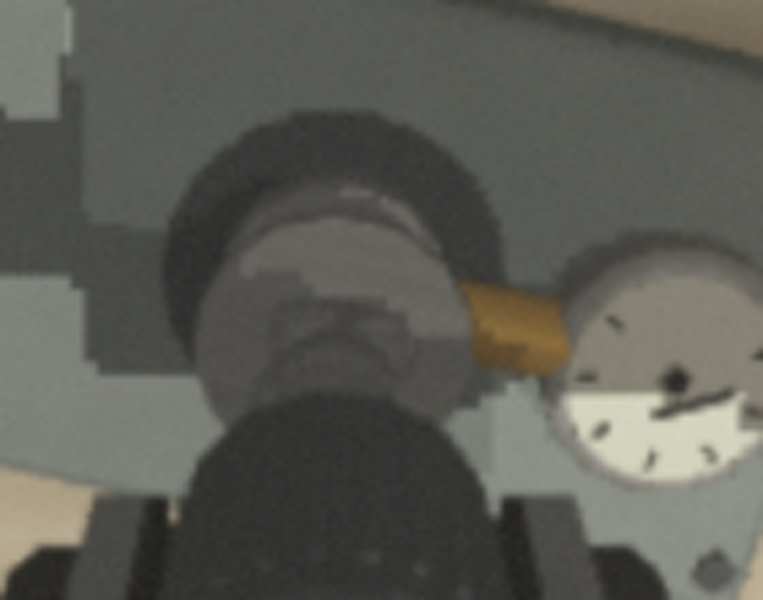

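```bash
python3 - <<'E'
from h import *
w=load('wrist');q=lambda u,v:(260+u/5.45-.5,150+v/5.45-.5)
a=onplane(w,*q(334.5,218),.06,1);print('near edge',a,'-> centre x',a[0]+.019)
l=onplane(w,*q(195,340),.06,1);r=onplane(w,*q(474,340),.06,1);print((l+r)/2,r-l)
g=onplane(w,*q(668,372),.042,1);print('gauge',g)
print(manip.observe()['ee_pos'])
E
```

```text
near edge [0.64401986 0.01831762 0.06      ] -> centre x 0.6630198588474178
[0.66108997 0.01833912 0.06      ] [-3.18226928e-05  3.72695767e-02  0.00000000e+00]
gauge [0.67343353 0.06765988 0.042     ]
[0.6608155  0.01933775 0.29993686]
```

The nozzle is about 2.5 mm further in +x than the cap, and y agrees. I'll correct that and lower to just above the catch.

>>> servo_tool(targets=[[-2.5,0,0,0,0,0,255],[0,0,10,0,0,0,255],[0,0,12,0,0,0,255],[0,0,3,0,0,0,255],[0,0,3,0,0,0,255],[0,0,3,0,0,0,255],[0,0,0,0,0,0,255],[0,0,0,0,0,0,255]])

```text
time_s: 5.92
ee_pos: [0.6645, 0.0199, 0.2695]
eef_rot: [[-1.0, -0.001, -0.0], [-0.001, 1.0, -0.0], [0.0, -0.0, -1.0]]
wrist_force: [0.1, -0.2, 0.1]
grip_width: 0.0311
grasp_force: 49.8
```

>>> servo_tool(targets=[[0,0,3,0,0,0,255],[0,0,3,0,0,0,255],[0,0,2,0,0,0,255],[0,0,0,0,0,0,255],[0,0,0,0,0,0,255]])

```text
time_s: 6.33
ee_pos: [0.6644, 0.02, 0.2615]
eef_rot: [[-1.0, -0.001, -0.0], [-0.001, 1.0, 0.0], [0.0, 0.0, -1.0]]
wrist_force: [0.2, -0.6, -0.0]
grip_width: 0.031
grasp_force: 49.8
```

>>> servo_tool(targets=[[0,0,3,0,0,0,255],[0,0,3,0,0,0,255],[0,0,0,0,0,0,255],[0,0,0,0,0,0,255]])

```text
time_s: 6.67
ee_pos: [0.6644, 0.0199, 0.2553]
eef_rot: [[-1.0, -0.001, -0.001], [-0.001, 1.0, 0.0], [0.001, 0.0, -1.0]]
wrist_force: [-0.1, 0.5, -0.3]
grip_width: 0.0308
grasp_force: 49.8
```

>>> servo_tool(targets=[[0,0,1.5,0,0,0,255],[0,0,1.5,0,0,0,255],[0,0,1,0,0,0,255],[0,0,0,0,0,0,255],[0,0,0,0,0,0,255]])

```text
time_s: 7.08
ee_pos: [0.6644, 0.0196, 0.2525]
eef_rot: [[-1.0, -0.001, 0.0], [-0.001, 1.0, -0.001], [-0.0, -0.001, -1.0]]
wrist_force: [-2.2, -0.9, 5.7]
grip_width: 0.0315
grasp_force: 50.3
```

>>> servo_tool(targets=[[0.4,0,1,0,0,0,255],[0,0,1,0,0,0,255],[0,0,1,0,0,0,255],[0,0,0,0,0,0,255]], newtons=70)

```text
time_s: 7.42
ee_pos: [0.6643, 0.0197, 0.25]
eef_rot: [[-1.0, -0.001, 0.002], [-0.001, 1.0, -0.0], [-0.002, -0.0, -1.0]]
wrist_force: [-1.7, -1.3, 3.4]
grip_width: 0.0306
grasp_force: 68.8
```

>>> servo_tool(targets=[[0,0,1,0,0,0,255],[0,0,1,0,0,0,255],[0,0,1,0,0,0,255],[0,0,0,0,0,0,255],[0,0,0,0,0,0,255]])

```text
time_s: 7.83
ee_pos: [0.6638, 0.0197, 0.2442]
eef_rot: [[-1.0, -0.001, -0.002], [-0.001, 1.0, -0.0], [0.002, -0.0, -1.0]]
wrist_force: [0.7, -0.8, -6.2]
grip_width: 0.0308
grasp_force: 69.7
```

>>> servo_tool(targets=[[0,0,1,0,0,0,255],[0,0,1,0,0,0,255],[0,0,1,0,0,0,255],[0,0,0,0,0,0,255],[0,0,0,0,0,0,255]])

```text
time_s: 8.25
ee_pos: [0.6642, 0.0201, 0.243]
eef_rot: [[-1.0, -0.001, 0.001], [-0.001, 1.0, 0.0], [-0.001, 0.0, -1.0]]
wrist_force: [0.5, -1.4, -1.2]
grip_width: 0.0306
grasp_force: 70.1
```

>>> servo_tool(targets=[[0,0,1,0,0,0,255],[0,0,0,0,0,0,255],[0,0,0,0,0,0,255]])

```text
time_s: 8.5
ee_pos: [0.6642, 0.0201, 0.2426]
eef_rot: [[-1.0, -0.001, 0.001], [-0.001, 1.0, 0.0], [-0.001, 0.0, -1.0]]
wrist_force: [-1.4, 0.5, 4.4]
grip_width: 0.0309
grasp_force: 70.6
```

>>> servo_tool(targets=[[0,0,0.7,0,0,0,255],[0,0,0.7,0,0,0,255],[0,0,0,0,0,0,255],[0,0,0,0,0,0,255],[0,0,0,0,0,0,255],[0,0,0,0,0,0,255]])

```text
time_s: 9.0
ee_pos: [0.6641, 0.0201, 0.2426]
eef_rot: [[-1.0, -0.001, 0.002], [-0.001, 1.0, 0.0], [-0.002, 0.0, -1.0]]
wrist_force: [-3.5, -0.3, 12.1]
grip_width: 0.0305
grasp_force: 71.5
```

>>> servo_tool(targets=[[0,0,0,0,0,0,255],[0,0,0,0,0,0,255],[0,0,0,0,0,0,255],[0,0,0,0,0,0,255]])

```text
time_s: 9.33
ee_pos: [0.6641, 0.0201, 0.2426]
eef_rot: [[-1.0, -0.001, 0.002], [-0.001, 1.0, 0.0], [-0.002, 0.0, -1.0]]
wrist_force: [-4.2, 0.6, 12.0]
grip_width: 0.0304
grasp_force: 71.5
```

```bash
python3 - <<'E'
from h import *
w=grab('wrist')
cv2.imwrite('pics/k.png',cv2.resize(w['image'][150:340,230:430],(630,600),interpolation=2))
E
```

```text
(no output)
```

View pics/k.png

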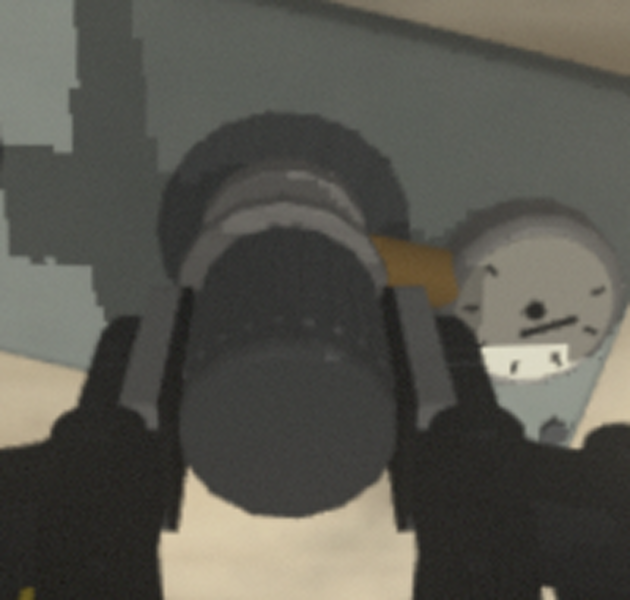

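The cap's rim sits on the flange with an even ring of flange showing around it (near edge at crop (285,215)). The height is right, and the push is steady at 12 N. I'll hand it in.

```bash
python3 -c "
from rig import manip
print(manip.sign_off())"
```

```text
the job is handed in; nothing more can be done
None
```

The narrow dust cap is pressed home, flush on the narrow nozzle in the working seat; I handed the job in at about 9 s with the arm still gripping the cap and pressing down with about 12 N.

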